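# Cull the odd corner brackets and switch the sorting cover

### The arm

A 7-joint arm with a two-finger parallel gripper is mounted at the origin on the work surface. World frame = base frame: x ahead of the robot, y to its left, z up, the work surface at z = 0. Lengths are in m, angles in rad, forces in N, time in s.
With the tool pointing down it reaches from about 0.425 to 0.95 m from the base axis. Payload 4.7 kg.
Tool frame: the origin (TCP) lies midway between the tips of the shut fingers; the grasp point (between the pads) lies 19 mm behind it; z points along the fingers, y is the line along which they close (so a half turn about z gives the same grasp; the last joint's range is limited). The gripper opens to 85 mm and grips with 20 to 120 N. Pads are 22 mm wide; open, the fingers measure 114 mm over their backs; the gripper's body (76 mm by 85 mm) begins 54 mm behind the grasp point. The pads swing forward as they close: fully open they stand 13 mm farther back than shut.
Start: joints at [-1.197, 0.469, -0.049, 1.532, 0.024, 1.141, -0.082], TCP at [0.265, 0.621, 0.231] pointing down, gripper open.
Joint ranges: [-2.59, 2.59], [-0.33, 1.99], [-1.39, 1.29], [0.1, 2.45], [-1.04, 4.18], [0.21, 1.99], [-2.66, 2.66]. Speed limits (rad/s): [2.57, 2.57, 3.14, 3.14, 3.14, 3.14, 3.14].

### API

Orientations are given as [roll, pitch, yaw] about the fixed x, y, z axes, in that order (R = Rz(yaw) Ry(pitch) Rx(roll)).
In Python, from workcell import bot, get_image, workorder gives the robot as it stands.
- The arm moves only by the tool step_arm, never from a script. Its argument "plan" is a list of rows, each a list of 3 entries, a list of its own where there are three numbers: the opening, from 0 (shut) to 1 (fully open), then the shift along the world's x, y, z in cm, then the turn, a rotation vector about the world's x, y, z in rad. In form: [[hand, [dx, dy, dz], [ax, ay, az]], ...]. A call has 1 to 10 rows; each row is the pose to reach, as a shift and turn from the pose commanded when the call began; what a row does not reach only later rows make up. A row lasts 1/10 s, in which the tool goes at most 50 mm and 8.59 degrees, less where a joint would pass 70% of its speed; a pose out of reach is approached as far as the arm can. A call with a gripper value outside its range is refused whole. The fingers move at their own pace and stop on an object; "squeeze" is the grip in N (left out, the last holds). Time passes only in rows, so rows that repeat a pose let the fingers close. It gives the time, the measured TCP pose, the force, the opening and the grip force at its end, in the units of the state.
- bot.sense(): the state, without advancing time (a new reading comes with each control period).
- get_image(name): name is "scene" or "top"; returns a dict with "image" (480x640x3 uint8, red, green, blue), "camera_matrix" (3x3 intrinsics, pixels), "R" (3x3) and "t" (3): a world point X has camera coordinates R X + t. Camera axes: x right, y down, z forward; pixel columns grow to the right and rows downward; lengths in m; the calibration is good to about 2 mm. A picture is of the moment at which its call begins. There is no depth.
- workorder.job_done(): hands the job in; it is judged then, once.
The state is a dict: "time": time; "q": joint angles; "qd": joint speeds; "effort": joint torques, N m; "position": TCP position; "ee_rot": TCP orientation; "force": force on the tool from outside, world axes, zero at the start; "ft_torque": the same for the moment, N m; "finger_gap": opening from 0.0 (shut) to 1.0 (fully open); "grip_force": force on a finger pad.
Only numpy, scipy, OpenCV 4.12 (cv2) and the standard library are available. Lean on these libraries where they do the work, as an engineer would, in place of code of your own. Each camera call takes 0.05 s, during which the arm holds its last target. There are 200 camera calls.

### The job

Sort the batch of corner brackets on the bench: first put every odd one (leg bent open, leg too short, leg snapped off) in the open steel tray, then slide the shared cover round its curved rod until it is fully home over that tray, so that nothing gets mixed, and only then put all the sound brackets in the wooden tray this uncovers. Everything is to end up lying inside its tray, below the rim; leave the drill, the jar and the hammer where they are.

Things in the scene. Friction and masses are not known exactly. Their poses are not given: they have to be found in the camera images.
- bracket_good1: A sound corner bracket: flat L, square corner, long leg 90 mm (x from -45 to +45), short leg 60 mm over the outside (its outer edge at x = +45, its end at y = -50). Dark metal, 14 mm thick, legs 20 mm wide, flat on the bench, 0.15 to 0.32 kg. Origin: underside, mid-width of the long leg, 45 mm from its corner end; x along that leg to the corner, z up; short leg at the +x end, towards -y.
- bracket_good2: A sound corner bracket: flat L, square corner, long leg 90 mm (x from -45 to +45), short leg 60 mm over the outside (its outer edge at x = +45, its end at y = -50). Dark metal, 14 mm thick, legs 20 mm wide, flat on the bench, 0.15 to 0.32 kg. Origin: underside, mid-width of the long leg, 45 mm from its corner end; x along that leg to the corner, z up; short leg at the +x end, towards -y.
- bracket_good3: A sound corner bracket: flat L, square corner, long leg 90 mm (x from -45 to +45), short leg 60 mm over the outside (its outer edge at x = +45, its end at y = -50). Dark metal, 14 mm thick, legs 20 mm wide, flat on the bench, 0.15 to 0.32 kg. Origin: underside, mid-width of the long leg, 45 mm from its corner end; x along that leg to the corner, z up; short leg at the +x end, towards -y.
- bracket_good4: A sound corner bracket: flat L, square corner, long leg 90 mm (x from -45 to +45), short leg 60 mm over the outside (its outer edge at x = +45, its end at y = -50). Dark metal, 14 mm thick, legs 20 mm wide, flat on the bench, 0.15 to 0.32 kg. Origin: underside, mid-width of the long leg, 45 mm from its corner end; x along that leg to the corner, z up; short leg at the +x end, towards -y.
- bracket_bent: An odd bracket: long leg as on a sound one (x from -45 to +45) but the short leg is bent open by 35 degrees, so the corner is 125 degrees and the leg's end lies near x = +65, y = -43. Dark metal, 14 mm thick, legs 20 mm wide, flat on the bench, 0.15 to 0.32 kg. Origin: underside, mid-width of the long leg, 45 mm from its corner end; x along that leg to the corner, z up; short leg at the +x end, towards -y.
- bracket_stub: An odd bracket: long leg as on a sound one, but the short leg is only 34 mm over the outside (ends at y = -24). Dark metal, 14 mm thick, legs 20 mm wide, flat on the bench, 0.15 to 0.32 kg. Origin: underside, mid-width of the long leg, 45 mm from its corner end; x along that leg to the corner, z up; short leg at the +x end, towards -y.
- bracket_snapped: An odd bracket: the short leg is as on a sound one, but the long leg is snapped off at 60 mm (x from -15 to +45). Dark metal, 14 mm thick, legs 20 mm wide, flat on the bench, 0.15 to 0.32 kg. Origin: underside, mid-width of the long leg, 45 mm from its corner end; x along that leg to the corner, z up; short leg at the +x end, towards -y.
- keep_tray: The wooden tray for sound brackets, the left one seen from the robot; the cover is over it at the start. 160 x 160 mm outside, walls 5 mm thick, rim 55 mm above the bench, inside floor 5 mm above it. Fixed. Origin under its centre on the bench; x along a side, away from the robot towards the rod, z up.
- scrap_tray: The sheet-steel tray for odd brackets, the right one seen from the robot; open at the start. 160 x 160 mm outside, walls 5 mm thick, rim 55 mm above the bench, inside floor 5 mm above it. Fixed. Origin under its centre on the bench; x along a side, away from the robot towards the rod, z up.
- cover: Plywood cover shared by the trays, 165 mm square, 63 to 69 mm above the bench, on a brass sleeve riding a level curved rod (arc radius 190 mm, 80 mm up, centred 330 mm from each tray's centre along its +x). Origin on the bench under the sleeve; x to the arc's centre. It starts 38 to 46 degrees short of its end stop over scrap_tray, counter-clockwise from above; at the stop its axes match scrap_tray's. Stays where left; 1.5 to 3 N moves it.
- cover_grip (a point): Point in the upper half of the cover's grip fin, 140 mm above the bench: an upright fin on top of the sleeve, 16 mm thick (y, along the rod), 40 mm wide (x, radial), from 98 to 155 mm above the bench. The frame turns with the cover; x points to the rod's centre of curvature, 190 mm away.
- drill: Bystander: cordless drill standing on its battery, 0.21 m tall. Leave alone.
- screw_jar: Bystander: glass jar, 72 mm across, 100 mm tall. Leave alone.
- hammer: Bystander: hammer lying on the bench. Leave alone.
Not all that is in view belongs to the job. What is shaped like the bracket_good3 but blue, pink or red is not meant.

How it is judged:
On the way, in this order (a step that is already met when the one before it is completed fails the run):
1. every odd bracket present is inside the steel tray (x of bracket_bent in the frame of scrap_tray between -0.072 and 0.072 m and y of bracket_bent in the frame of scrap_tray between -0.072 and 0.072 m and z of each of bracket_bent, bracket_stub, bracket_snapped in the frame of scrap_tray below 0.055 m and x of bracket_stub in the frame of scrap_tray between -0.072 and 0.072 m and y of bracket_stub in the frame of scrap_tray between -0.072 and 0.072 m and x of bracket_snapped in the frame of scrap_tray between -0.072 and 0.072 m and y of bracket_snapped in the frame of scrap_tray between -0.072 and 0.072 m), for 0.2 s.
2. the cover has been slid fully home over the steel tray (all of step 1 and angle between the x axis of cover and the x axis of scrap_tray, either way round below 0.052 rad), for 0.2 s.
At the end, for the whole second after the job is handed in: Every odd bracket is inside scrap_tray and every sound one inside keep_tray (origin within 72 mm of the tray's centre along both sides and below the 55 mm rim), all at rest, and the cover is home over scrap_tray (turned within 0.052 rad of it) (all of step 2 and x of bracket_good1 in the frame of keep_tray between -0.072 and 0.072 m and y of bracket_good1 in the frame of keep_tray between -0.072 and 0.072 m and z of each of bracket_good1, bracket_good2, bracket_good3, bracket_good4 in the frame of keep_tray below 0.055 m and x of bracket_good2 in the frame of keep_tray between -0.072 and 0.072 m and y of bracket_good2 in the frame of keep_tray between -0.072 and 0.072 m and x of bracket_good3 in the frame of keep_tray between -0.072 and 0.072 m and y of bracket_good3 in the frame of keep_tray between -0.072 and 0.072 m and x of bracket_good4 in the frame of keep_tray between -0.072 and 0.072 m and y of bracket_good4 in the frame of keep_tray between -0.072 and 0.072 m and linear speed of each of cover, bracket_good1, bracket_good2, bracket_good3, bracket_good4, bracket_bent, bracket_stub, bracket_snapped below 0.02 m/s); the robot touches nothing.
It fails at once if the drill is pushed more than 30 mm (distance of drill from where it was at the start of the episode above 0.03 m).
It fails at once if the jar is pushed more than 30 mm (distance of screw_jar from where it was at the start of the episode above 0.03 m).
It fails at once if the hammer is pushed more than 30 mm (distance of hammer from where it was at the start of the episode above 0.03 m).
Of bracket_good1, bracket_good2, bracket_good3, bracket_good4, bracket_bent, bracket_stub, bracket_snapped only 5 to 6 are there at a start; the rules pass over those that are not, and their reading is None.
At some moment in a run one of bracket_good1, bracket_good2, bracket_good3, bracket_good4, bracket_bent, bracket_stub, bracket_snapped may be knocked a few centimetres aside while the robot is not near it.
Once in a run the grip may slacken for a moment while it holds something.
It also fails if it takes over 208 s, if anything falls off the work surface, if the arm or the gripper's body presses on something with over 40 N, if the wrist force passes 120 N, or if a joint passes its speed limit or range.

## Working session

There is one attempt and no reset: what is moved stays moved. The work goes in short steps, Python scripts to look and compute and a tool call to move; the robot and the scene stay as the last step left them, time stands still between calls to the robot, and variables do not carry over. Pictures are saved under pics/ and viewed, at most 14 in all, crops included, and the job is handed in when it is done.

Besides the shell and the picture viewer there is one more tool, called after ">>>" as a command line: name --argument value ..., lists and objects as JSON in quotes. step_arm: Moves the arm, as the interface text tells. Its arguments: {"type":"object","properties":{"plan":{"type":"array","items":{"type":"array"}},"squeeze":{"type":"number"}},"required":["plan"]}

```bash
mkdir -p pics; ls; cat > h.py <<'E'
import numpy as np, cv2, sys
from workcell import bot, get_image, workorder
def grab(name, fn=None):
    d=get_image(name); im=cv2.cvtColor(np.asarray(d["image"]),cv2.COLOR_RGB2BGR)
    if fn: cv2.imwrite("pics/"+fn,im)
    d["bgr"]=im; return d
def ray(d,uv):
    K,R,t=[np.array(d[k]) for k in("camera_matrix","R","t")]
    c=-R.T@t; v=R.T@np.linalg.inv(K)@np.array([uv[0],uv[1],1.]); return c,v
def onz(d,uv,z):
    c,v=ray(d,uv); return c+v*(z-c[2])/v[2]
def proj(d,X):
    p=np.array(d["camera_matrix"])@(np.array(d["R"])@np.array(X)+np.array(d["t"])); return p[:2]/p[2]
def tri(d1,a,d2,b):
    c1,v1=ray(d1,a);c2,v2=ray(d2,b)
    s=np.linalg.lstsq(np.c_[v1,-v2],c2-c1,rcond=None)[0]
    p,q=c1+s[0]*v1,c2+s[1]*v2
    return (p+q)/2,np.linalg.norm(p-q)
E
python3 - <<'E'
from h import *
for n in("scene","top"):
    d=grab(n,n+"0.png"); print(n,-np.array(d["R"]).T@np.array(d["t"]),d["R"],d["camera_matrix"])
print(bot.sense())
E
```

```text
pics
scene [ 1.13018138 -0.70665443  1.40350681] [[ 0.76033698  0.64952817 -0.00091996]
 [ 0.52811021 -0.61902857 -0.58129445]
 [-0.3781366   0.44149382 -0.81369276]] [[600.46293296   0.         323.01203071]
 [  0.         600.46293296 239.74248084]
 [  0.           0.           1.        ]]
top [ 0.29921017 -0.03181937  1.94922867] [[ 2.62501463e-02 -9.99655326e-01 -3.98498445e-04]
 [-9.92471326e-01 -2.60137904e-02 -1.19682705e-01]
 [ 1.19631087e-01  3.53718681e-03 -9.92812113e-01]] [[537.16625651   0.         326.28751089]
 [  0.         537.16625651 230.73078775]
 [  0.           0.           1.        ]]
{'time': 0.1, 'q': array([-1.19689424,  0.46936926, -0.04860821,  1.53353567,  0.02411436,
        1.1410082 , -0.08229467]), 'qd': array([ 0.00202863, -0.002203  , -0.00144093, -0.00363275, -0.00092832,
       -0.00381062, -0.0008622 ]), 'effort': array([ 7.40754458e-04, -5.11512101e+01, -4.68723290e-02, -2.38392395e+01,
        1.07839628e-02,  4.40547854e-03,  9.06760192e-06]), 'position': array([0.26438202, 0.62051686, 0.23037713]), 'ee_rot': array([-3.13985962e+00,  6.63618457e-05,  2.73884195e+00]), 'force': array([ 1.12932188, -0.02288903, -0.74418163]), 'ft_torque': array([-0.01507485, -0.0571652 ,  0.00483117]), 'grip_force': 0.0, 'finger_gap': 0.9960721706226003}
```

View pics/scene0.png

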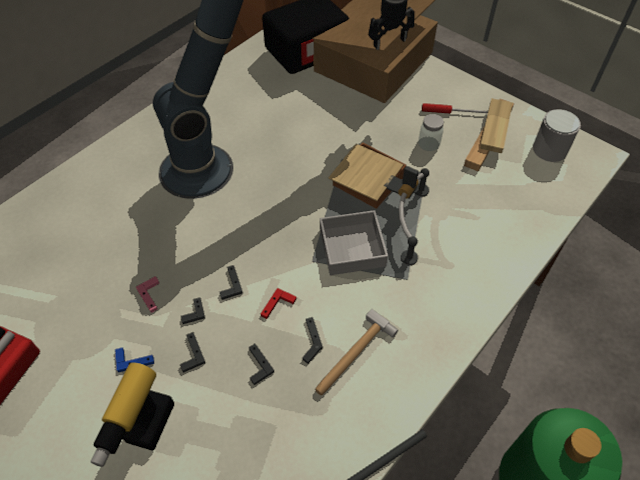

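View pics/top0.png

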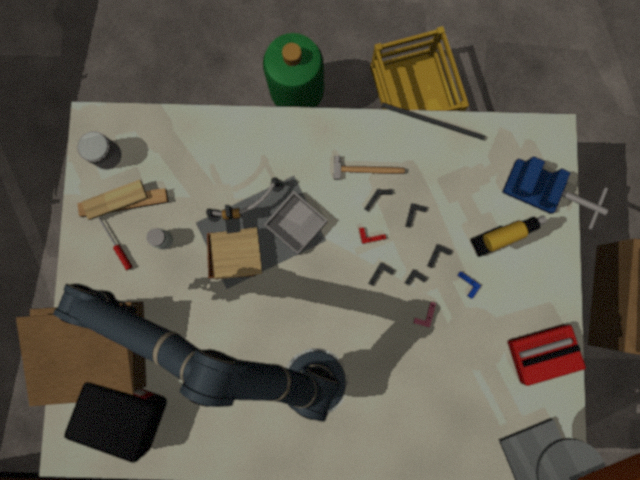

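The scene view shows five dark brackets at (232,283), (193,312), (192,355), (260,365) and (312,340). It also shows red (278,303), pink (150,293) and blue (133,360) decoys, the cover at (370,175) and the steel tray at (352,243). Next I measure the shapes.

```bash
cat >> h.py <<'E'
def dark(d,lo,hi,z=0.014,amin=0.0006,amax=0.006,thr=75):
    """dark grey blobs whose centre lies in world box lo..hi: list of (uv, xy, contour in world xy)"""
    im=d["bgr"]; hsv=cv2.cvtColor(im,cv2.COLOR_BGR2HSV)
    m=((im.max(2)<thr)&((im.max(2).astype(int)-im.min(2))<30)).astype(np.uint8)
    out=[]
    for c in cv2.findContours(m,cv2.RETR_EXTERNAL,cv2.CHAIN_APPROX_NONE)[0]:
        if len(c)<15: continue
        w=np.array([onz(d,p[0],z)[:2] for p in c],np.float32)
        a=cv2.contourArea(w); M=w.mean(0)
        if amin<a<amax and all(np.array(lo)<M) and all(M<np.array(hi)):
            out.append((c[:,0].mean(0),M,w,a))
    return out
E
python3 - <<'E'
from h import *
from h import dark
for n in("scene","top"):
    d=grab(n); print(n)
    for uv,M,w,a in dark(d,(0.2,-0.7),(0.9,0.1)):
        (c,s,an)=cv2.minAreaRect(w); print(uv.round(),M.round(3),"area cm2 %.1f"%(a*1e4),"rect",np.round(s,3),round(an))
    # rectified view, 1 px = 1 mm of z=0.014
    x0,y0=0.75,-0.05
    if n=="scene":
        W=[(x0,y0,.014),(x0-.45,y0,.014),(x0-.45,y0-.45,.014),(x0,y0-.45,.014)]
        P=np.float32([proj(d,X) for X in W]); Q=np.float32([[0,0],[0,590],[590,590],[590,0]])
        cv2.imwrite("pics/rect.png",cv2.warpPerspective(d["bgr"],cv2.getPerspectiveTransform(P,Q),(590,590),flags=cv2.INTER_CUBIC))
    t=d
E
```

```text
scene
[259. 365.] [ 0.612 -0.345] area cm2 26.3 rect [0.061 0.093] 76
[192. 354.] [ 0.464 -0.433] area cm2 24.4 rect [0.06  0.094] 67
[312. 340.] [ 0.666 -0.209] area cm2 24.3 rect [0.046 0.126] 37
[194. 313.] [ 0.379 -0.35 ] area cm2 19.6 rect [0.06  0.065] 57
[231. 284.] [ 0.392 -0.226] area cm2 24.2 rect [0.058 0.096] 61
top
[415. 277.] [ 0.373 -0.349] area cm2 14.2 rect [0.043 0.075] 13
[380. 273.] [ 0.385 -0.223] area cm2 19.4 rect [0.056 0.088] 59
[438. 254.] [ 0.457 -0.431] area cm2 20.6 rect [0.059 0.088] 65
[312. 242.] [0.488 0.026] area cm2 21.4 rect [0.033 0.113] 49
[485. 239.] [ 0.517 -0.599] area cm2 29.4 rect [0.074 0.125] 25
[414. 213.] [ 0.605 -0.344] area cm2 19.8 rect [0.058 0.087] 75
[378. 197.] [ 0.662 -0.211] area cm2 17.8 rect [0.041 0.12 ] 37
```

View pics/rect.png

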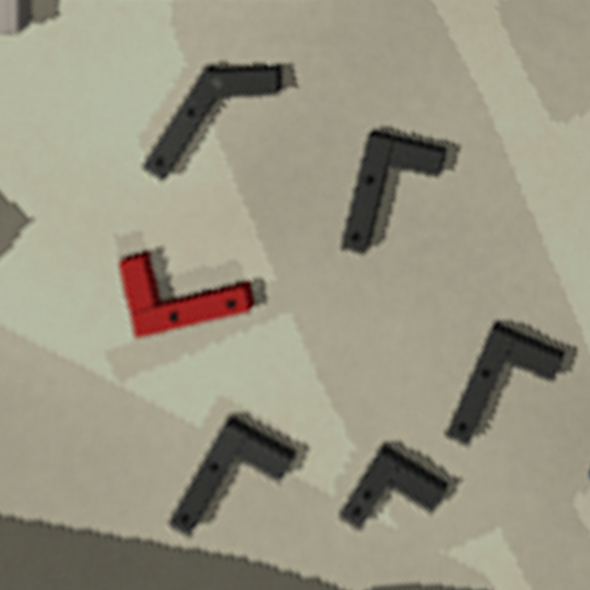

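The rectified crop (1 px = 0.76 mm, up = +x) identifies the brackets:
- **Bent, 125° corner:** rect (210,115), scene (312,340).
- **Snapped long leg:** rect (390,485), scene (193,312).
- **Sound:** rect (385,190), (500,380) and (230,470).
- **Decoys and absences:** the red one is a decoy, and the stub and a fourth sound bracket are not there.

Next I crop the trays and the cover.

```bash
python3 - <<'E'
import cv2,numpy as np
a=cv2.imread("pics/scene0.png")[130:290,300:450]; b=cv2.imread("pics/top0.png")[165:290,195:345]
a=cv2.resize(a,None,fx=2.6,fy=2.6,interpolation=cv2.INTER_CUBIC); b=cv2.resize(b,None,fx=2.6,fy=2.6,interpolation=cv2.INTER_CUBIC)
c=np.zeros((416,780,3),np.uint8); c[:a.shape[0],:390]=a; c[:b.shape[0],390:]=b[:416]
cv2.imwrite("pics/trays.png",c)
E
```

```text
(no output)
```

View pics/trays.png

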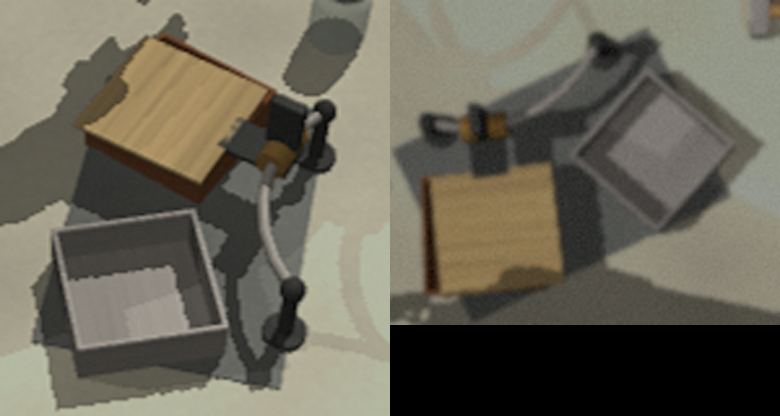

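The rim corners are readable in both crops: the scene crop shows the tray at (52,232), (193,211), (227,326), (80,350), and the top crop shows it at (658,228), (576,152), (650,70), (733,146). The fin is dark, on the sleeve at the far side of the cover.

```bash
python3 - <<'E'
from h import *
s=grab("scene");t=grab("top")
S=lambda p:(300+p[0]/2.6,130+p[1]/2.6); T=lambda p:(195+(p[0]-390)/2.6,165+p[1]/2.6)
def sq(a,b):
    P=[]
    for p,q in zip(a,b):
        X,e=tri(s,S(p),t,T(q)); P.append(X); print(X.round(3),round(e,4))
    P=np.array(P); c=P.mean(0); print("c",c.round(4)); return P,c
P,c=sq([(52,232),(193,211),(227,326),(80,350)],[(658,228),(576,152),(650,70),(733,146)])
# x axis: bottom-left pair -> top-right or ... candidates
for i in range(4):
    e=P[(i+1)%4]-P[i]; print("edge",i,np.linalg.norm(e[:2]).round(3),np.degrees(np.arctan2(e[1],e[0])).round(1))
print("cover")
P,c2=sq([(160,37),(272,93),(200,183),(80,128)],[(432,178),(552,163),(563,272),(430,292)][:1]+[(432,178)][:0]+[(552,163),(563,272),(430,292)]) if 0 else sq([(160,37),(272,93),(200,183),(80,128)],[(430,292),(432,178),(552,163),(563,272)])
for i in range(4):
    e=P[(i+1)%4]-P[i]; print("edge",i,np.linalg.norm(e[:2]).round(3),np.degrees(np.arctan2(e[1],e[0])).round(1))
X,e=tri(s,S((290,100)),t,T((479,120))); print("fin",X,e)
print("rod ends",tri(s,S((291,288)),t,T((602,45))),tri(s,S((324,109)),t,T((432,124))))
E
```

```text
[0.448 0.074 0.052] 0.0035
[0.55 0.19 0.06] 0.0069
[0.668 0.094 0.057] 0.0091
[ 0.566 -0.023  0.046] 0.0091
c [0.5579 0.0837 0.0538]
edge 0 0.154 48.8
edge 1 0.152 -39.2
edge 2 0.155 -130.9
edge 3 0.153 140.6
cover
[0.354 0.381 0.052] 0.0058
[0.511 0.387 0.059] 0.0115
[0.534 0.222 0.066] 0.0083
[0.384 0.199 0.068] 0.0023
c [0.4456 0.2969 0.0611]
edge 0 0.157 2.2
edge 1 0.166 -82.1
edge 2 0.152 -171.1
edge 3 0.185 99.3
fin [0.57740853 0.30780099 0.15973503] 0.012630055740464101
rod ends (array([0.69684428, 0.15962624, 0.08079683]), np.float64(0.01175039163618199)) (array([0.58139506, 0.38478799, 0.08341032]), np.float64(0.011081981611026932))
```

Tray and cover geometry agree: the scrap tray is at (0.558, 0.084) with yaw 49.8°, the arc centre is at (0.771, 0.336), and the cover sits at about 7°, so it must turn about 43°. I set out for the bent bracket, whose long-leg middle is near (0.657, -0.190) with yaw -30°.

>>> step_arm --plan '[[0.7,[39,-81,-2],[0,0,-0.12]],[0.7,[39,-81,-2],[0,0,-0.12]],[0.7,[39,-81,-2],[0,0,-0.12]],[0.7,[39,-81,-2],[0,0,-0.12]],[0.7,[39,-81,-2],[0,0,-0.12]],[0.7,[39,-81,-2],[0,0,-0.12]],[0.7,[39,-81,-2],[0,0,-0.12]],[0.7,[39,-81,-2],[0,0,-0.12]],[0.7,[39,-81,-2],[0,0,-0.12]],[0.7,[39,-81,-2],[0,0,-0.12]]]' --squeeze 60

```text
time: 1.3
position: [0.482, 0.1688, 0.2205]
ee_rot: [3.141, 0.0, 2.619]
force: [0.5, 1.6, -0.3]
finger_gap: 0.705
grip_force: 0.0
```

>>> step_arm --plan '[[0.7,[17.5,-36,-5],[0,0,0]],[0.7,[17.5,-36,-5],[0,0,0]],[0.7,[17.5,-36,-5],[0,0,0]],[0.7,[17.5,-36,-5],[0,0,0]],[0.7,[17.5,-36,-5],[0,0,0]],[0.7,[17.5,-36,-5],[0,0,0]],[0.7,[17.5,-36,-5],[0,0,0]],[0.7,[17.5,-36,-5],[0,0,0]],[0.7,[17.5,-36,-5],[0,0,0]],[0.7,[17.5,-36,-5],[0,0,0]]]'

```text
time: 2.3
position: [0.6561, -0.1914, 0.1694]
ee_rot: [-3.141, -0.001, 2.616]
force: [-0.3, 0.5, 0.9]
finger_gap: 0.698
grip_force: 0.0
```

```bash
python3 - <<'E'
from h import *
print(bot.sense()["position"],bot.sense()["ee_rot"])
d=grab("scene")
a=cv2.resize(d["bgr"][180:400,130:400],None,fx=2.9,fy=2.7,interpolation=cv2.INTER_CUBIC); cv2.imwrite("pics/c1.png",a)
E
```

```text
[ 0.65605129 -0.19141179  0.16940166] [-3.14063270e+00 -8.17739367e-04  2.61551649e+00]
```

View pics/c1.png

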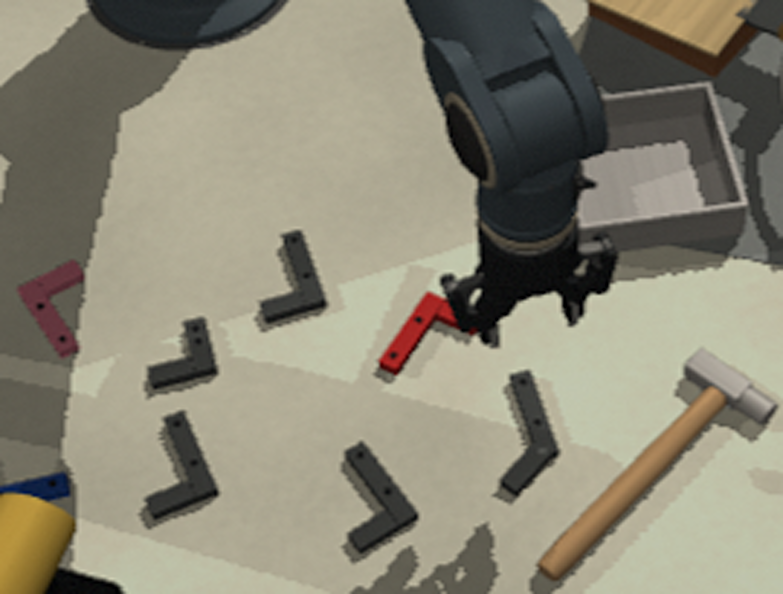

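The gripper is open at crop (530,290). The bent bracket below it has its leg from (520,375) to (552,450), with holes at (522,382) and (537,420).

```bash
python3 - <<'E'
from h import *
d=grab("scene");t=grab("top")
f=lambda p:onz(d,(130+p[0]/2.9,180+p[1]/2.7),.014)[:2]
H=dict(bent=[(522,382),(537,420),(521,374)],g1=[(360,455),(388,490),(356,448)],g2=[(177,422),(195,462),(175,415)],g3=[(294,240),(304,273),(292,234)],sn=[(197,328),(203,347),(195,321)])
for k,v in H.items():
    a,b,e=map(f,v); u=b-a; L=np.linalg.norm(u);u/=L
    print(k,a.round(3),b.round(3),"sp",round(L,3),"yaw",np.degrees(np.arctan2(u[1],u[0])).round(1),"free->a",np.round((a-e)@u,3))
S=dark(d,(.3,-.5),(.8,-.15),amax=.004);T=dark(t,(.3,-.5),(.8,-.15),amax=.004)
for s in S:
    q=min(T,key=lambda x:np.linalg.norm(x[1]-s[1])); X,e=tri(d,s[0],t,q[0]); print(s[1].round(3),q[1].round(3),X.round(3),round(e,4))
E
```

```text
bent [ 0.628 -0.173] [ 0.664 -0.194] sp 0.043 yaw -30.7 free->a 0.008
g1 [ 0.571 -0.321] [ 0.614 -0.331] sp 0.044 yaw -12.6 free->a 0.008
g2 [ 0.425 -0.401] [ 0.467 -0.419] sp 0.046 yaw -22.6 free->a 0.008
g3 [ 0.357 -0.191] [ 0.392 -0.213] sp 0.041 yaw -31.4 free->a 0.008
sn [ 0.363 -0.321] [ 0.383 -0.332] sp 0.023 yaw -28.8 free->a 0.008
[ 0.613 -0.346] [ 0.605 -0.344] [ 0.608 -0.344  0.003] 0.0029
[ 0.465 -0.433] [ 0.458 -0.43 ] [ 0.459 -0.432  0.003] 0.0021
[ 0.666 -0.209] [ 0.605 -0.344] [ 0.643 -0.284  0.091] 0.137
[ 0.379 -0.35 ] [ 0.374 -0.349] [ 0.375 -0.349  0.007] 0.0028
[ 0.392 -0.226] [ 0.385 -0.223] [ 0.386 -0.223  0.003] 0.0017
```

>>> step_arm --plan '[[0.7,[0.4,0,-5],[0,0,0]],[0.7,[0.4,0,-10],[0,0,0]],[0.7,[0.4,0,-14],[0,0,0]],[0.7,[0.4,0,-16.4],[0,0,0]],[0.7,[0.4,0,-16.4],[0,0,0]],[0,[0.4,0,-16.4],[0,0,0]],[0,[0.4,0,-16.4],[0,0,0]],[0,[0.4,0,-16.4],[0,0,0]],[0,[0.4,0,-16.4],[0,0,0]],[0,[0.4,0,-16.4],[0,0,0]]]'

```text
time: 3.45
position: [0.662, -0.19, 0.0091]
ee_rot: [3.14, 0.004, 2.619]
force: [-1.5, 0.4, 7.5]
finger_gap: 0.207
grip_force: 58.5
```

Gripped. I lift it and carry it over the steel tray.

>>> step_arm --plan '[[0,[0,0,5],[0,0,0]],[0,[0,0,10],[0,0,0]],[0,[-1,4,12],[0,0,-0.03]],[0,[-2,8,12],[0,0,-0.06]],[0,[-3,12,12],[0,0,-0.1]],[0,[-4.4,16,12],[0,0,-0.14]],[0,[-5.5,20,12],[0,0,-0.17]],[0,[-6.6,24,12],[0,0,-0.17]],[0,[-7.7,28,12],[0,0,-0.17]],[0,[-8.5,30.5,12],[0,0,-0.17]]]'

```text
time: 4.45
position: [0.5741, 0.12, 0.1268]
ee_rot: [3.14, -0.001, 2.453]
force: [0.4, 0.3, -1.7]
finger_gap: 0.205
grip_force: 59.3
```

```bash
python3 - <<'E'
from h import *
print(bot.sense()["position"],bot.sense()["ee_rot"],bot.sense()["finger_gap"],bot.sense()["grip_force"])
d=grab("scene")
a=cv2.resize(d["bgr"][100:310,290:450],None,fx=2.8,fy=2.8,interpolation=cv2.INTER_CUBIC); cv2.imwrite("pics/c2.png",a)
E
```

```text
[0.57410912 0.11999968 0.12676812] [ 3.13956072e+00 -1.49606040e-03  2.45301963e+00] 0.2046884670072818 59.343509674072266
```

View pics/c2.png

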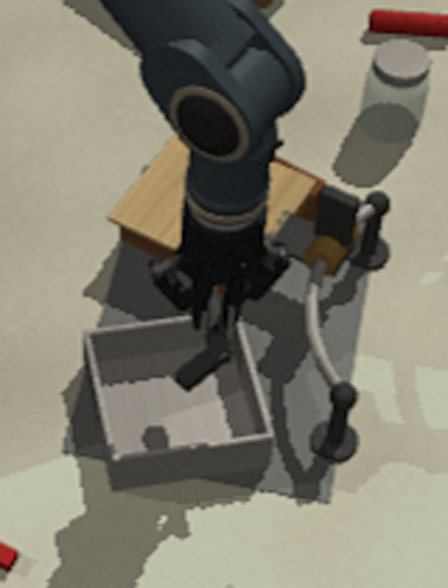

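The bent bracket is held, with its bent leg at crop (205,365) above the tray and clear of the walls. I lower and release it.

>>> step_arm --plan '[[0,[0.2,-0.4,-2],[0,0,0]],[0,[0.2,-0.4,-5],[0,0,0]],[0,[0.2,-0.4,-8],[0,0,0]],[0,[0.2,-0.4,-10.6],[0,0,0]],[0,[0.2,-0.4,-10.6],[0,0,0]],[0.36,[0.2,-0.4,-10.6],[0,0,0]],[0.36,[0.2,-0.4,-10.6],[0,0,0]],[0.36,[0.2,-0.4,-10.6],[0,0,0]],[0.36,[0.2,-0.4,-5],[0,0,0]],[0.36,[0.2,-0.4,0],[0,0,0]]]'

```text
time: 5.5
position: [0.5768, 0.1114, 0.1213]
ee_rot: [-3.14, -0.001, 2.449]
force: [1.0, 1.2, 0.2]
finger_gap: 0.358
grip_force: 0.0
```

>>> step_arm --plan '[[0.6,[-2,-4,5],[0,0,0.195]],[0.6,[-20.5,-44,5],[0,0,0.195]],[0.6,[-20.5,-44,5],[0,0,0.195]],[0.6,[-20.5,-44,5],[0,0,0.195]],[0.6,[-20.5,-44,5],[0,0,0.195]],[0.6,[-20.5,-44,5],[0,0,0.195]],[0.6,[-20.5,-44,5],[0,0,0.195]],[0.6,[-20.5,-44,5],[0,0,0.195]],[0.6,[-20.5,-44,5],[0,0,0.195]],[0.6,[-20.5,-44,5],[0,0,0.195]]]'

```text
time: 6.5
position: [0.3727, -0.3283, 0.1718]
ee_rot: [3.141, 0.003, 2.644]
force: [1.7, -0.7, 0.1]
finger_gap: 0.599
grip_force: 0.0
```

```bash
python3 - <<'E'
from h import *
print(bot.sense()["position"],bot.sense()["ee_rot"])
d=grab("scene","s2.png")
for uv,M,w,a in dark(d,(0.2,-0.7),(0.9,0)):
    (c,s,an)=cv2.minAreaRect(w); print(uv.round(),M.round(3),"area cm2 %.1f"%(a*1e4),"rect",np.round(s,3),round(an))
cv2.imwrite("pics/c3.png",np.hstack([cv2.resize(d["bgr"][200:290,300:420],(400,300),interpolation=2),cv2.resize(d["bgr"][240:390,130:330],(400,300),interpolation=2)]))
E
```

```text
[ 0.37273682 -0.32830459  0.17178538] [3.14086286 0.00336467 2.64392014]
[259. 365.] [ 0.612 -0.345] area cm2 26.0 rect [0.061 0.093] 76
[192. 354.] [ 0.464 -0.433] area cm2 23.9 rect [0.06  0.094] 67
[194. 313.] [ 0.379 -0.35 ] area cm2 19.0 rect [0.059 0.065] 59
[231. 284.] [ 0.392 -0.226] area cm2 23.9 rect [0.058 0.095] 61
```

View pics/c3.png

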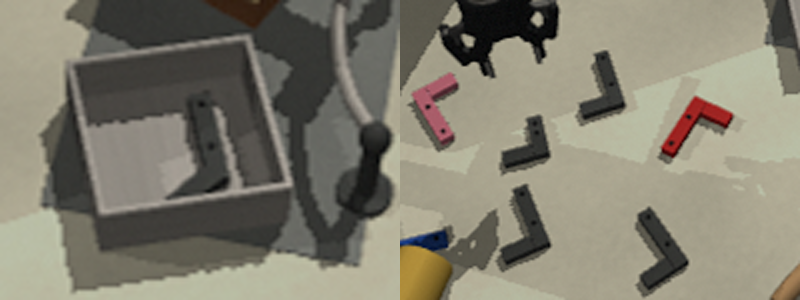

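The bent bracket lies flat in the steel tray at crop (208,145), and the other brackets have not moved. I take the snapped one.

>>> step_arm --plan '[[0.6,[0,0,-5],[0,0,0]],[0.6,[0,0,-10],[0,0,0]],[0.6,[0,0,-14],[0,0,0]],[0.6,[0,0,-16.6],[0,0,0]],[0.6,[0,0,-16.6],[0,0,0]],[0,[0,0,-16.6],[0,0,0]],[0,[0,0,-16.6],[0,0,0]],[0,[0,0,-16.6],[0,0,0]],[0,[0,0,-16.6],[0,0,0]],[0,[0,0,-16.6],[0,0,0]]]'

```text
time: 7.55
position: [0.3747, -0.3277, 0.0065]
ee_rot: [-3.141, 0.005, 2.643]
force: [-1.2, 0.2, 6.6]
finger_gap: 0.209
grip_force: 57.9
```

>>> step_arm --plan '[[0,[0,0,5],[0,0,0]],[0,[1,2,10],[0,0,0]],[0,[16.7,40.6,12.5],[0,0,-0.2]],[0,[16.7,40.6,12.5],[0,0,-0.2]],[0,[16.7,40.6,12.5],[0,0,-0.2]],[0,[16.7,40.6,12.5],[0,0,-0.2]],[0,[16.7,40.6,12.5],[0,0,-0.2]],[0,[16.7,40.6,12.5],[0,0,-0.2]],[0,[16.7,40.6,12.5],[0,0,-0.2]],[0,[16.7,40.6,12.5],[0,0,-0.2]]]'

```text
time: 8.55
position: [0.5316, 0.0593, 0.1291]
ee_rot: [3.139, 0.001, 2.444]
force: [1.5, -0.7, -2.5]
finger_gap: 0.204
grip_force: 59.5
```

>>> step_arm --plan '[[0,[0.8,1.8,0],[0,0,0]],[0,[0.8,1.8,-4],[0,0,0]],[0,[0.8,1.8,-8],[0,0,0]],[0,[0.8,1.8,-10.8],[0,0,0]],[0,[0.8,1.8,-10.8],[0,0,0]],[0.36,[0.8,1.8,-10.8],[0,0,0]],[0.36,[0.8,1.8,-10.8],[0,0,0]],[0.36,[0.8,1.8,-10.8],[0,0,0]],[0.36,[0.8,1.8,-6],[0,0,0]],[0.36,[0.8,1.8,-1],[0,0,0]]]'

```text
time: 9.55
position: [0.5384, 0.0746, 0.1186]
ee_rot: [-3.14, -0.001, 2.443]
force: [0.8, 1.0, 0.8]
finger_gap: 0.359
grip_force: 0.0
```

>>> step_arm --plan '[[0.6,[0,0,5],[0,0,0.1]],[0.6,[0,0,10],[0,0,0.2]],[0.6,[-5,12,12],[0,0,0.35]],[0.6,[-5,12,12],[0,0,0.5]],[0.6,[-5,12,12],[0,0,0.65]],[0.6,[-5,12,12],[0,0,0.82]],[0.6,[-5,12,12],[0,0,0.82]],[0.6,[-5,12,12],[0,0,0.82]]]'

```text
time: 10.35
position: [0.4895, 0.194, 0.2383]
ee_rot: [3.141, 0.001, -3.023]
force: [-0.6, -0.2, -0.1]
finger_gap: 0.601
grip_force: 0.0
```

```bash
python3 - <<'E'
from h import *
print(bot.sense()["position"],bot.sense()["ee_rot"])
d=grab("scene","s3.png"); t=grab("top","t3.png")
a=cv2.resize(d["bgr"][140:290,310:440],None,fx=4,fy=4,interpolation=2); b=cv2.resize(t["bgr"][195:245,200:250],(270,270),interpolation=2)
c=np.zeros((600,790,3),np.uint8); c[:,:520]=a; c[:270,520:]=b; cv2.imwrite("pics/c4.png",c)
E
```

```text
[0.48953247 0.19401468 0.23834747] [ 3.14117767e+00  1.42620308e-03 -3.02345283e+00]
```

View pics/c4.png

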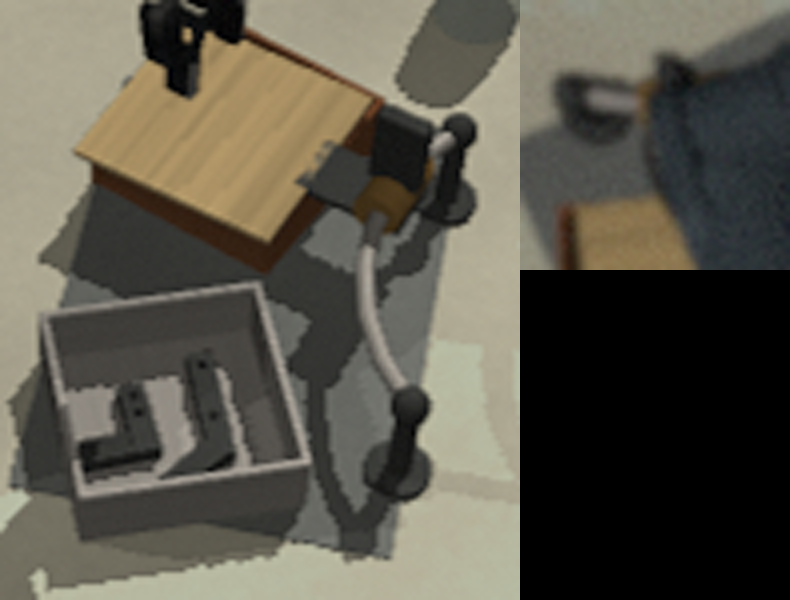

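Both odd brackets lie flat in the steel tray, at crop (120,425) and (205,410). The fin's top edge runs from about (380,105) to (432,120), so I check it against the predicted fin.

```bash
python3 - <<'E'
from h import *
d=grab("scene")
for p in [(380,105),(432,122),(374,168),(412,190)]:
    z=.155 if p[1]<150 else .098
    print(p,onz(d,(310+p[0]/4,140+p[1]/4),z).round(4))
C=np.array([.771,.336])
for a in (5,7,9):
    r=np.radians(a);x=np.array([np.cos(r),np.sin(r)]);y=np.array([-x[1],x[0]]);f=C-.19*x
    print(a,f.round(4),[((proj(d,[*(f+i*.02*x+j*.008*y),.155])-[310,140])*4).round() .tolist() for i in(-1,1) for j in(-1,1)])
E
```

```text
(380, 105) [0.5604 0.312  0.155 ]
(432, 122) [0.5973 0.3225 0.155 ]
(374, 168) [0.5669 0.3063 0.098 ]
(412, 190) [0.5997 0.3071 0.098 ]
5 [0.5817 0.3194] [[381.0, 108.0], [392.0, 95.0], [430.0, 133.0], [442.0, 119.0]]
7 [0.5824 0.3128] [[376.0, 115.0], [387.0, 101.0], [426.0, 139.0], [437.0, 124.0]]
9 [0.5833 0.3063] [[371.0, 122.0], [381.0, 107.0], [423.0, 144.0], [433.0, 129.0]]
```

>>> step_arm --plan '[[0.8,[4,5,0],[0,0,0]],[0.8,[9.2,11.9,0],[0,0,0]],[0.8,[9.2,11.9,0],[0,0,0]],[0.8,[9.2,11.9,0],[0,0,0]],[0.8,[9.2,11.9,-4],[0,0,0]],[0.8,[9.2,11.9,-8],[0,0,0]],[0.8,[9.2,11.9,-11.3],[0,0,0]],[0.8,[9.2,11.9,-11.3],[0,0,0]],[0.8,[9.2,11.9,-11.3],[0,0,0]]]'

```text
time: 11.4
position: [0.5816, 0.3133, 0.1248]
ee_rot: [-3.141, -0.0, -3.021]
force: [0.1, 0.3, 0.6]
finger_gap: 0.798
grip_force: 0.0
```

>>> step_arm --plan '[[0,[0,0,0],[0,0,0]],[0,[0,0,0],[0,0,0]],[0,[0,0,0],[0,0,0]],[0,[0,0,0],[0,0,0]],[0,[0,0,0],[0,0,0]],[0,[0,0,0],[0,0,0]]]' --squeeze 40

```text
time: 12.0
position: [0.5816, 0.315, 0.1259]
ee_rot: [3.14, 0.002, -3.018]
force: [-1.3, 0.2, 5.9]
finger_gap: 0.183
grip_force: 38.8
```

>>> step_arm --plan '[[0,[0.2,-1.3,0],[0,0,0.07]],[0,[0.5,-2.6,0],[0,0,0.14]],[0,[0.8,-3.9,0],[0,0,0.21]],[0,[1.3,-5.1,0],[0,0,0.28]],[0,[1.8,-6.3,0],[0,0,0.35]]]'

```text
time: 12.5
position: [0.6016, 0.2538, 0.1259]
ee_rot: [3.14, 0.008, -2.665]
force: [5.9, 7.5, -0.7]
finger_gap: 0.177
grip_force: 39.5
```

>>> step_arm --plan '[[0,[0.6,-1.2,0],[0,0,0.07]],[0,[1.3,-2.3,0],[0,0,0.14]],[0,[2.1,-3.4,0],[0,0,0.21]],[0,[3.0,-4.4,0],[0,0,0.28]],[0,[3.9,-5.3,0],[0,0,0.35]],[0,[4.8,-6.1,0],[0,0,0.41]],[0,[4.8,-6.1,0],[0,0,0.41]],[0,[4.8,-6.1,0],[0,0,0.41]]]'

```text
time: 13.3
position: [0.6488, 0.1959, 0.126]
ee_rot: [3.14, 0.01, -2.258]
force: [3.8, 8.8, 1.7]
finger_gap: 0.181
grip_force: 40.9
```

>>> step_arm --plan '[[0,[0.4,-0.4,0],[0,0,0]],[0,[0.8,-0.7,0],[0,0,0]],[0,[0.8,-0.7,0],[0,0,0]],[0,[0.8,-0.7,0],[0,0,0]]]'

```text
time: 13.7
position: [0.6487, 0.1959, 0.1259]
ee_rot: [3.125, 0.005, -2.252]
force: [-16.7, 17.0, 12.1]
finger_gap: 0.181
grip_force: 46.6
```

It is on the hard stop. I relax, release and lift.

>>> step_arm --plan '[[0,[-0.8,0.7,0],[0,0,0]],[0.5,[-0.8,0.7,0],[0,0,0]],[0.7,[-0.8,0.7,0],[0,0,0]],[0.7,[-0.8,0.7,0],[0,0,0]],[0.7,[-0.8,0.7,4],[0,0,0]],[0.7,[-0.8,0.7,8],[0,0,0]],[0.7,[-0.8,0.7,11],[0,0,0]],[0.7,[-5,-4,11],[0,0,-0.1]],[0.7,[-8,-9,11],[0,0,-0.2]],[0.7,[-11,-13,11],[0,0,-0.35]]]' --squeeze 60

```text
time: 14.7
position: [0.5565, 0.0676, 0.2344]
ee_rot: [-3.141, -0.0, -2.616]
force: [1.2, -0.9, 0.7]
finger_gap: 0.7
grip_force: 0.0
```

>>> step_arm --plan '[[0.7,[0,-25,0],[0,0,-0.42]],[0.7,[0,-25,0],[0,0,-0.42]],[0.7,[0,-25,0],[0,0,-0.42]],[0.7,[0,-25,0],[0,0,-0.42]],[0.7,[0,-25,0],[0,0,-0.42]]]'

```text
time: 15.2
position: [0.5567, -0.1827, 0.2346]
ee_rot: [-3.141, -0.0, -3.031]
force: [2.0, 0.4, 0.7]
finger_gap: 0.703
grip_force: 0.0
```

```bash
python3 - <<'E'
from h import *
print(bot.sense()["position"],bot.sense()["ee_rot"])
d=grab("scene","s4.png"); t=grab("top","t4.png")
for n,q in(("s",d),("t",t)):
  for uv,M,w,a in dark(q,(0.2,-0.7),(0.9,0)):
    (c,s,an)=cv2.minAreaRect(w); print(n,uv.round(),M.round(3),"area cm2 %.1f"%(a*1e4),"rect",np.round(s,3),round(an))
a=cv2.resize(d["bgr"][130:290,300:440],None,fx=2.8,fy=2.8,interpolation=2); b=cv2.resize(t["bgr"][170:290,200:340],None,fx=2.8,fy=2.8,interpolation=2)
c=np.zeros((448,784,3),np.uint8); c[:,:392]=a; c[:336,392:]=b; cv2.imwrite("pics/c5.png",c)
E
```

```text
[ 0.55674444 -0.18269899  0.23455147] [-3.14147516e+00 -1.27502713e-04 -3.03092160e+00]
s [259. 365.] [ 0.612 -0.346] area cm2 25.9 rect [0.059 0.094] 75
s [192. 354.] [ 0.464 -0.433] area cm2 23.8 rect [0.06  0.094] 67
s [231. 284.] [ 0.392 -0.226] area cm2 23.4 rect [0.058 0.094] 61
t [438. 254.] [ 0.457 -0.431] area cm2 20.6 rect [0.059 0.088] 65
t [485. 239.] [ 0.518 -0.6  ] area cm2 34.7 rect [0.078 0.133] 28
t [414. 213.] [ 0.605 -0.344] area cm2 19.5 rect [0.059 0.086] 76
```

View pics/c5.png

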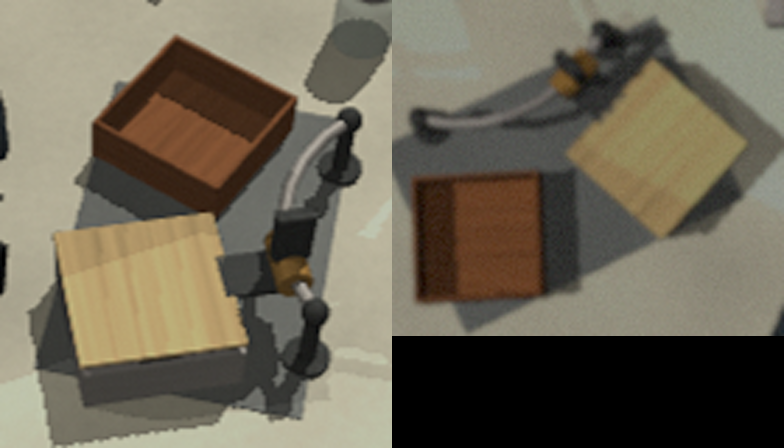

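The cover sits square over the steel tray, against its stop. The wooden tray is open: its scene-crop rim corners are (177,38), (297,100), (218,187), (94,124), and its top-crop corners are (415,302), (414,175), (542,172), (545,298).

```bash
python3 - <<'E'
from h import *
s=grab("scene");t=grab("top")
A=[(177,38),(297,100),(218,187),(94,124)];B=[(415,302),(414,175),(542,172),(545,298)]
P=[]
for a,b in zip(A,B):
    X,e=tri(s,(300+a[0]/2.8,130+a[1]/2.8),t,(200+(b[0]-392)/2.8,170+b[1]/2.8)); P.append(X); print(X.round(3),round(e,4),onz(s,(300+a[0]/2.8,130+a[1]/2.8),.055).round(3))
P=np.array(P);print(P.mean(0))
for i in range(4):
    e=P[(i+1)%4]-P[i]; print(np.linalg.norm(e[:2]).round(3),np.degrees(np.arctan2(e[1],e[0])).round(1))
E
```

```text
[0.353 0.39  0.047] 0.0074 [0.36  0.386 0.055]
[0.513 0.398 0.051] 0.0056 [0.516 0.397 0.055]
[0.523 0.237 0.059] 0.0133 [0.525 0.245 0.055]
[0.364 0.228 0.048] 0.0126 [0.371 0.229 0.055]
[0.43784153 0.31334928 0.05125138]
0.16 2.9
0.161 -86.4
0.159 -176.7
0.162 93.9
```

The wooden tray centre is near (0.441, 0.315) with yaw 3.4°. Next I take sound bracket 1.

>>> step_arm --plan '[[0.7,[2,-5,0],[0,0,-0.14]],[0.7,[4,-10,-3],[0,0,-0.28]],[0.7,[5.4,-14.7,-6],[0,0,-0.34]],[0.7,[5.4,-14.7,-10],[0,0,-0.34]],[0.7,[5.4,-14.7,-14],[0,0,-0.34]],[0.7,[5.4,-14.7,-18],[0,0,-0.34]],[0.7,[5.4,-14.7,-21],[0,0,-0.34]],[0.7,[5.4,-14.7,-22.9],[0,0,-0.34]],[0.7,[5.4,-14.7,-22.9],[0,0,-0.34]]]'

```text
time: 16.3
position: [0.6103, -0.3242, 0.0024]
ee_rot: [3.139, -0.006, 2.916]
force: [-0.2, 1.0, -0.8]
finger_gap: 0.699
grip_force: 0.0
```

>>> step_arm --plan '[[0,[0,0,0],[0,0,0]],[0,[0,0,0],[0,0,0]],[0,[0,0,0],[0,0,0]],[0,[0,0,0],[0,0,0]],[0,[0,0,0],[0,0,0]],[0,[0,0,5],[0,0,0]],[0,[0,0,10],[0,0,0]],[0,[0,0,15],[0,0,0]]]'

```text
time: 17.1
position: [0.6109, -0.3263, 0.157]
ee_rot: [3.141, -0.001, 2.914]
force: [1.7, -0.3, -2.1]
finger_gap: 0.207
grip_force: 59.5
```

>>> step_arm --plan '[[0,[-14.7,68,4],[0,0,0.29]],[0,[-14.7,68,4],[0,0,0.29]],[0,[-14.7,68,4],[0,0,0.29]],[0,[-14.7,68,4],[0,0,0.29]],[0,[-14.7,68,4],[0,0,0.29]],[0,[-14.7,68,4],[0,0,0.29]],[0,[-14.7,68,4],[0,0,0.29]],[0,[-14.7,68,4],[0,0,0.29]],[0,[-14.7,68,4],[0,0,0.29]],[0,[-14.7,68,4],[0,0,0.29]]]'

```text
time: 18.1
position: [0.5048, 0.1628, 0.1847]
ee_rot: [3.141, 0.0, -3.08]
force: [1.1, 0.1, -2.1]
finger_gap: 0.211
grip_force: 59.5
```

>>> step_arm --plan '[[0,[-4.1,19.2,0],[0,0,0]],[0,[-4.1,19.2,0],[0,0,0]],[0,[-4.1,19.2,0],[0,0,0]],[0,[-4.1,19.2,-4],[0,0,0]],[0,[-4.1,19.2,-6],[0,0,0]],[0,[-4.1,19.2,-6],[0,0,0]]]'

```text
time: 18.7
position: [0.461, 0.3535, 0.1206]
ee_rot: [-3.137, -0.007, -3.075]
force: [-0.9, -0.0, -2.6]
finger_gap: 0.206
grip_force: 59.5
```

>>> step_arm --plan '[[0,[0.2,0,-4],[0,0,0]],[0,[0.2,0,-7],[0,0,0]],[0,[0.2,0,-10.2],[0,0,0]],[0,[0.2,0,-10.2],[0,0,0]],[0.36,[0.2,0,-10.2],[0,0,0]],[0.36,[0.2,0,-10.2],[0,0,0]],[0.36,[0.2,0,-10.2],[0,0,0]],[0.36,[0.2,0,-5],[0,0,0]],[0.36,[0.2,0,0],[0,0,0]],[0.36,[0.2,0,5],[0,0,0]]]'

```text
time: 19.7
position: [0.4672, 0.353, 0.1754]
ee_rot: [3.14, 0.001, -3.08]
force: [-0.3, 1.2, -1.8]
finger_gap: 0.356
grip_force: 0.0
```

>>> step_arm --plan '[[0.36,[0,-3,4],[0,0,0]],[0.7,[0,-77,4],[0,0,-0.45]],[0.7,[0,-77,4],[0,0,-0.45]],[0.7,[0,-77,4],[0,0,-0.45]],[0.7,[0,-77,4],[0,0,-0.45]],[0.7,[0,-77,4],[0,0,-0.45]],[0.7,[0,-77,4],[0,0,-0.45]],[0.7,[0,-77,4],[0,0,-0.45]],[0.7,[0,-77,4],[0,0,-0.45]],[0.7,[0,-77,4],[0,0,-0.45]]]'

```text
time: 20.7
position: [0.4671, -0.129, 0.2139]
ee_rot: [3.139, 0.003, 2.754]
force: [1.2, -0.9, 0.3]
finger_gap: 0.7
grip_force: 0.0
```

```bash
python3 - <<'E'
from h import *
print(bot.sense()["position"],bot.sense()["ee_rot"])
d=grab("scene","s5.png")
for uv,M,w,a in dark(d,(0.2,-0.7),(0.9,0)):
    (c,s,an)=cv2.minAreaRect(w); print(uv.round(),M.round(3),"area cm2 %.1f"%(a*1e4),"rect",np.round(s,3),round(an))
cv2.imwrite("pics/c6.png",np.hstack([cv2.resize(d["bgr"][130:220,320:420],(400,360),interpolation=2),cv2.resize(d["bgr"][240:390,130:330],(400,360),interpolation=2)]))
E
```

```text
[ 0.46707377 -0.12899429  0.2139113 ] [3.13921676e+00 3.11163573e-03 2.75405667e+00]
[193. 354.] [ 0.465 -0.433] area cm2 24.3 rect [0.062 0.095] 66
[231. 284.] [ 0.392 -0.226] area cm2 23.5 rect [0.058 0.094] 61
```

View pics/c6.png

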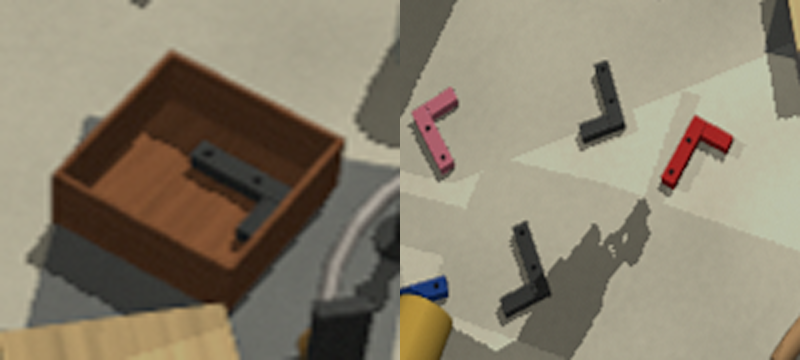

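Sound bracket 1 lies flat in the wooden tray at crop (240,190). The other two are where they were, at crop (525,270) and (605,105), so I take sound bracket 2.

>>> step_arm --plan '[[0.7,[-0.3,-28.9,0],[0,0,0]],[0.7,[-0.3,-28.9,0],[0,0,0]],[0.7,[-0.3,-28.9,0],[0,0,0]],[0.7,[-0.3,-28.9,0],[0,0,0]],[0.7,[-0.3,-28.9,0],[0,0,0]],[0.7,[-0.3,-28.9,-3],[0,0,0]],[0.7,[-0.3,-28.9,-8],[0,0,0]],[0.7,[-0.3,-28.9,-13],[0,0,0]],[0.7,[-0.3,-28.9,-18],[0,0,0]],[0.7,[-0.3,-28.9,-20.9],[0,0,0]]]'

```text
time: 21.75
position: [0.4634, -0.4143, 0.0006]
ee_rot: [3.14, -0.003, 2.754]
force: [-0.3, 0.5, -0.2]
finger_gap: 0.699
grip_force: 0.0
```

>>> step_arm --plan '[[0.7,[0,0,0],[0,0,0]],[0,[0,0,0],[0,0,0]],[0,[0,0,0],[0,0,0]],[0,[0,0,0],[0,0,0]],[0,[0,0,0],[0,0,0]],[0,[0,0,0],[0,0,0]],[0,[0,0,5],[0,0,0]],[0,[0,0,10],[0,0,0]],[0,[0,0,15],[0,0,0]],[0,[0,0,19],[0,0,0]]]'

```text
time: 22.75
position: [0.4643, -0.4165, 0.1975]
ee_rot: [-3.141, 0.004, 2.753]
force: [0.4, -0.5, -2.5]
finger_gap: 0.209
grip_force: 59.6
```

>>> step_arm --plan '[[0,[2,48,0],[0,0,0.45]],[0,[2,48,0],[0,0,0.45]],[0,[2,48,0],[0,0,0.45]],[0,[2,48,0],[0,0,0.45]],[0,[2,48,0],[0,0,0.45]],[0,[2,48,0],[0,0,0.45]],[0,[2,48,0],[0,0,0.45]],[0,[2,48,0],[0,0,0.45]],[0,[2,48,0],[0,0,0.45]],[0,[2,48,0],[0,0,0.45]]]'

```text
time: 23.75
position: [0.4836, 0.0684, 0.1944]
ee_rot: [3.139, 0.002, -3.075]
force: [0.2, -0.3, -1.7]
finger_gap: 0.209
grip_force: 59.6
```

>>> step_arm --plan '[[0,[-5.3,24.6,0],[0,0,0]],[0,[-5.3,24.6,0],[0,0,0]],[0,[-5.3,24.6,0],[0,0,0]],[0,[-5.3,24.6,0],[0,0,0]],[0,[-5.3,24.6,0],[0,0,0]],[0,[-5.3,24.6,-4],[0,0,0]],[0,[-5.3,24.6,-8],[0,0,0]],[0,[-5.3,24.6,-8],[0,0,0]]]'

```text
time: 24.55
position: [0.4275, 0.3078, 0.1097]
ee_rot: [-3.135, -0.008, -3.079]
force: [-1.4, -0.7, -1.6]
finger_gap: 0.206
grip_force: 59.6
```

>>> step_arm --plan '[[0,[0,0,-3],[0,0,0]],[0,[0,0,-6],[0,0,0]],[0,[0,0,-9.6],[0,0,0]],[0,[0,0,-9.6],[0,0,0]],[0,[0,0,-9.6],[0,0,0]],[0.34,[0,0,-9.6],[0,0,0]],[0.34,[0,0,-9.6],[0,0,0]],[0.34,[0,0,-9.6],[0,0,0]],[0.34,[0,0,-3],[0,0,0]],[0.34,[0,0,4],[0,0,0]]]'

```text
time: 25.55
position: [0.4302, 0.3094, 0.1177]
ee_rot: [-3.139, -0.002, -3.079]
force: [1.8, 1.4, 0.1]
finger_gap: 0.334
grip_force: 0.0
```

>>> step_arm --plan '[[0.34,[0,0,5],[0,0,0]],[0.7,[5,-5,9],[0,0,-0.1]],[0.7,[5,-31,9],[0,0,-0.55]],[0.7,[5,-31,9],[0,0,-0.55]],[0.7,[5,-31,9],[0,0,-0.55]],[0.7,[5,-31,9],[0,0,-0.55]],[0.7,[5,-31,9],[0,0,-0.55]],[0.7,[5,-31,9],[0,0,-0.55]],[0.7,[5,-31,9],[0,0,-0.55]]]'

```text
time: 26.45
position: [0.4811, -0.0052, 0.2085]
ee_rot: [3.141, 0.002, 2.645]
force: [1.0, -0.5, -0.4]
finger_gap: 0.696
grip_force: 0.0
```

>>> step_arm --plan '[[0.7,[-9.1,-21,0],[0,0,0]],[0.7,[-9.1,-21,0],[0,0,0]],[0.7,[-9.1,-21,0],[0,0,0]],[0.7,[-9.1,-21,0],[0,0,0]],[0.7,[-9.1,-21,0],[0,0,0]],[0.7,[-9.1,-21,-4],[0,0,0]],[0.7,[-9.1,-21,-6],[0,0,0]],[0.7,[-9.1,-21,-6],[0,0,0]]]'

```text
time: 27.25
position: [0.3885, -0.2085, 0.1454]
ee_rot: [-3.141, -0.005, 2.654]
force: [-1.0, -0.6, 0.0]
finger_gap: 0.7
grip_force: 0.0
```

```bash
python3 - <<'E'
from h import *
print(bot.sense()["position"],bot.sense()["ee_rot"])
d=grab("scene","s6.png")
cv2.imwrite("pics/c7.png",np.hstack([cv2.resize(d["bgr"][130:220,320:420],(400,360),interpolation=2),cv2.resize(d["bgr"][220:340,170:300],(400,360),interpolation=2)]))
E
```

```text
[ 0.38845642 -0.20851181  0.14540121] [-3.14087485 -0.0051792   2.65425544]
```

View pics/c7.png

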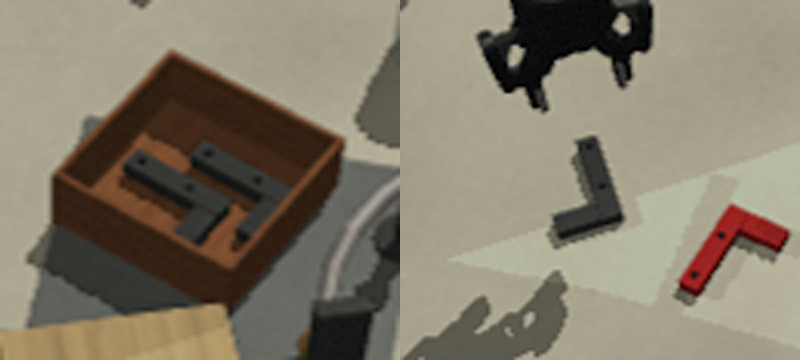

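Two sound brackets lie flat in the wooden tray, at crop (180,190) and (240,190). The third is at crop (595,195) under the gripper.

>>> step_arm --plan '[[0.7,[0,-0.1,-5],[0,0,0]],[0.7,[0,-0.1,-10],[0,0,0]],[0.7,[0,-0.1,-13],[0,0,0]],[0.7,[0,-0.1,-14.4],[0,0,0]],[0.7,[0,-0.1,-14.4],[0,0,0]],[0,[0,-0.1,-14.4],[0,0,0]],[0,[0,-0.1,-14.4],[0,0,0]],[0,[0,-0.1,-14.4],[0,0,0]],[0,[0,-0.1,-14.4],[0,0,0]],[0,[0,-0.1,-14.4],[0,0,0]]]'

```text
time: 28.3
position: [0.3913, -0.2113, 0.0048]
ee_rot: [3.14, 0.003, 2.653]
force: [0.3, 1.7, 9.0]
finger_gap: 0.215
grip_force: 58.8
```

>>> step_arm --plan '[[0,[0,0,5],[0,0,0]],[0,[0,0,10],[0,0,0]],[0,[2,0,15],[0,0,0]],[0,[5,2,19],[0,0,0]],[0,[9,21,19],[0,0,0.55]],[0,[9,21,19],[0,0,0.55]],[0,[9,21,19],[0,0,0.55]],[0,[9,21,19],[0,0,0.55]],[0,[9,21,19],[0,0,0.55]]]'

```text
time: 29.2
position: [0.481, 0.0067, 0.1937]
ee_rot: [3.138, 0.002, -3.066]
force: [0.3, -1.2, -2.1]
finger_gap: 0.209
grip_force: 60.5
```

>>> step_arm --plan '[[0,[-5,30.2,0],[0,0,-0.015]],[0,[-5,30.2,0],[0,0,-0.015]],[0,[-5,30.2,0],[0,0,-0.015]],[0,[-5,30.2,0],[0,0,-0.015]],[0,[-5,30.2,0],[0,0,-0.015]],[0,[-5,30.2,0],[0,0,-0.015]],[0,[-5,30.2,0],[0,0,-0.015]],[0,[-5,30.2,-4],[0,0,-0.015]],[0,[-5,30.2,-8],[0,0,-0.015]],[0,[-5,30.2,-8],[0,0,-0.015]]]'

```text
time: 30.2
position: [0.4265, 0.2978, 0.1091]
ee_rot: [-3.134, -0.009, -3.095]
force: [0.1, -0.7, -3.1]
finger_gap: 0.215
grip_force: 60.5
```

>>> step_arm --plan '[[0,[0,0,0],[0,0,0]],[0,[0,0,0],[0,0,0]],[0,[0,0,0],[0,0,0]]]'

```text
time: 30.5
position: [0.4313, 0.3017, 0.1153]
ee_rot: [3.139, 0.003, -3.095]
force: [-0.4, 0.1, -2.8]
finger_gap: 0.214
grip_force: 60.5
```

>>> step_arm --plan '[[0,[0,0.7,-3],[0,0,0.01]],[0,[0,0.7,-6],[0,0,0.01]],[0,[0,0.7,-8],[0,0,0.01]],[0,[0,0.7,-8],[0,0,0.01]],[0,[0,0.7,-8],[0,0,0.01]],[0.34,[0,0.7,-8],[0,0,0.01]],[0.34,[0,0.7,-8],[0,0,0.01]],[0.34,[0,0.7,-8],[0,0,0.01]],[0.34,[0,0.7,-3],[0,0,0.01]],[0.34,[0,0.7,2],[0,0,0.01]]]'

```text
time: 31.5
position: [0.4292, 0.3073, 0.1335]
ee_rot: [-3.139, -0.002, -3.085]
force: [1.3, 0.8, 0.5]
finger_gap: 0.341
grip_force: 0.0
```

>>> step_arm --plan '[[0.34,[0,0,5],[0,0,0]],[0.34,[2,-25,8],[0,0,0]],[0.34,[2,-25,8],[0,0,0]],[0.34,[2,-25,8],[0,0,0]],[0.34,[2,-25,8],[0,0,0]],[0.34,[2,-25,8],[0,0,0]],[0.34,[2,-25,8],[0,0,0]],[0.34,[2,-25,8],[0,0,0]]]'

```text
time: 32.3
position: [0.4502, 0.0569, 0.2139]
ee_rot: [3.14, 0.002, -3.088]
force: [-0.1, 1.0, 0.7]
finger_gap: 0.341
grip_force: 0.0
```

```bash
python3 - <<'E'
from h import *
print(bot.sense()["position"])
d=grab("scene","s7.png")
cv2.imwrite("pics/c8.png",np.hstack([cv2.resize(d["bgr"][130:290,315:435],(420,560),interpolation=2),cv2.resize(d["bgr"][240:400,130:260],(370,560),interpolation=2)]))
E
```

```text
[0.45024049 0.05694408 0.21390477]
```

View pics/c8.png

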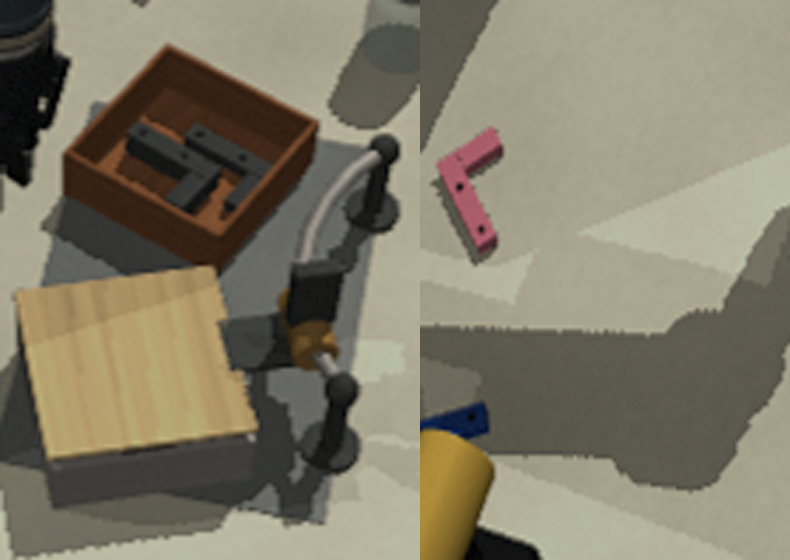

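All three sound brackets lie in the wooden tray, the third stacked flat on the second at crop (170,165). The cover is home at crop (130,360), no dark brackets remain on the bench, and the drill and jar look untouched. I hand in.

```bash
python3 -c "
from workcell import workorder
print(workorder.job_done())"
```

```text
the job is handed in; nothing more can be done
None
```

The job is handed in, with no verdict returned: the two odd brackets present are in the steel tray under the fully home cover, and the three sound ones are in the wooden tray.

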